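# Find the loose valve knob on the manifold, nip it up and set its flag

### The arm

A 6-joint arm with a two-finger parallel gripper is mounted at the origin on the work surface. World frame = base frame: x ahead of the robot, y to its left, z up, the work surface at z = 0. Lengths are in m, angles in rad, forces in N, time in s.
With the tool pointing down it reaches from about 0.35 to 0.925 m from the base axis. Payload 6.4 kg.
Tool frame: the origin (TCP) lies at the very end of the fingers, on their centre line; the grasp point (between the pads) lies 19 mm behind it; z points along the fingers, y is the direction in which the jaws open and shut (so a half turn about z gives the same grasp; the last joint's range is limited). The gripper opens to 94 mm and grips with 3 to 60 N. Pads are 16 mm wide; open, the fingers measure 119 mm over their backs; the gripper's body (75 mm by 177 mm) begins 78 mm behind the grasp point.
Start: joints at [1.084, 0.245, 1.558, -0, 1.339, -0.174], TCP at [0.2, 0.618, 0.205] pointing down, gripper open.
Joint ranges: [-3.13, 3.13], [-1.02, 2.26], [0.13, 2.54], [-0.95, 4.09], [0.21, 2.88], [-2.74, 2.74]. Speed limits (rad/s): [2.57, 2.57, 3.14, 3.14, 3.14, 3.14].

### API

Orientations are given as a unit quaternion [x, y, z, w].
In Python, from station import bot, cams, order gives the robot as it stands.
- The arm moves only by the shell command python3 -m handwheel 'ROWS' [OPENING]. ROWS is JSON, a list of rows, each a list of 6 numbers: the shift along the tool's x, y, z in mm, then the turn, a rotation vector about the tool's x, y, z in rad. A call has 1 to 12 rows; each row is the pose to reach, as a shift and turn from the pose measured when the call began, along the tool's axes at that moment; what a row does not reach only later rows make up. A row lasts 1/12 s, in which the tool goes at most 41.7 mm and 7.16 degrees, less where a joint would pass 70% of its speed; a pose out of reach is approached as far as the arm can. A call with a gripper value outside its range is refused whole. OPENING is the opening in per cent of the stroke, from 0 (shut) to 100 (fully open), set as the call begins (- or left out, the last holds). The fingers move at their own pace and stop on an object; the grip force is fixed at half the most. Time passes only in rows, so rows that repeat a pose let the fingers close. It gives the time, the measured TCP pose, the force and the opening at its end, in the units of the state.
- bot.get_obs(): the state, without advancing time (a new reading comes with each control period).
- cams.camera(name): name is "scene" or "top"; returns the picture (480x640x3 uint8, blue, green, red); there is no depth.
- cams.calibration(name): a dict with "fx", "fy", "cx", "cy" (pixels), "distortion" ([k1, k2, p1, p2, k3] as OpenCV has them; the pictures are not rectified), "R" (3x3) and "t" (3): a world point X has camera coordinates R X + t. Camera axes: x right, y down, z forward; pixel columns grow to the right and rows downward; lengths in m; the calibration is good to about 2 mm. A picture is of the moment at which its call begins. calibration takes no time and is no camera call.
- order.hand_in(): hands the job in, once; it reports no verdict.
Trained networks look in the newest picture that a camera, given by its name, has taken for a name from the list of things; names that differ only in an ending like _2 or _b are one class to them, and where a whole thing is asked for, a point or a joint stands for the part that bears it (a point fixed in the world has none). Each returns a list of dicts, best first, with "conf" (0 to 1); they miss things now and then, are a little off and sometimes report something else, mostly with a low value. They report only what shows in the picture. A call takes as long as a camera call.
- cams.boxes_of(camera, thing): "bbox" ([left, top, right, bottom] in pixels, round what is visible of it).
- cams.trace(camera, thing): "region" (480x640 bool, what is visible of it) and "bbox" ([left, top, right, bottom] in pixels, round what is visible of it).
- cams.tip_of(camera, thing): "centre" ([row, column] in pixels: a listed point, or the origin of a listed thing).
The state is a dict: "clock": time; "joint_pos": joint angles; "qd": joint speeds; "effort": joint torques, N m; "tcp_pos": TCP position; "eef_rot": TCP orientation; "force": force on the tool from outside, world axes, zero at the start; "moment": the same for the moment, N m; "grip_width": finger opening in m.
Only numpy, scipy, OpenCV 4.12 (cv2) and the standard library are available. Lean on these libraries where they do the work, as an engineer would, in place of code of your own. Each camera call takes 0.05 s, during which the arm holds its last target. There are 200 camera calls.

### The job

One of the three valve knobs on the manifold has worked loose. Feel them with a light clockwise turn, without forcing a tight one round; turn the one that gives on clockwise until it comes up against its stop, without driving its plug round, and then flag it by sliding the black tab on the robot's side of it fully to the robot's left, to the end of its track. Leave the other two flags where they are, and leave the jar, beaker, bottle and vial rack alone.

Things in the scene. Friction and masses are not known exactly. Their poses are not given: they have to be found in the camera images.
- manifold: fixed aluminium block 150 x 340 x 40 mm, long along its y (to the left), x away from the robot, z up; origin under its centre, top 40 mm up. Three valves stand in a row on it, knobs at x = 30 mm and y = -110, 0, +110 mm, each with a sliding black flag tab in front. One valve is loose, it may be any: nothing to be seen tells which
- spot_left (a point): a valve: black knurled round knob, 34 mm across, 28 mm tall (10 to 38 mm above the manifold's top), turning about z, on a 30 mm steel hex plug 8 mm tall. This point: the knob's centre, 24 mm above the manifold's top; axes as the manifold's. Its flag is a black tab 22 x 12 x 26 mm (2 to 28 mm above the top), centre at first 75 mm to -x and 15 mm to -y of the knob; sets by sliding 30 mm to +y, friction 2 N, to a stop
- spot_mid (a point): the middle valve, all as for spot_left, its point and its flag too. Feel of the knobs: clockwise from above (about -z) tightens. The loose one turns at about 0.04 N m and meets a hard stop (home) after 0.4 to 0.9 rad. A tight one, or the loose one once home, holds; beyond about 0.45 N m its hex plug goes round with it (forced)
- spot_right (a point): the right-hand valve, all as for spot_left and spot_mid, its point and its flag too
- loose_knob (a joint): turn, clockwise, of the knob of the loose valve, wherever that stands, rad; starts at 0.1 to 0.6, home stop at 1.0
- loose_flag (a joint): slide of the flag tab of the loose valve, m: 0 clear, 0.030 set (at its stop)
- loose_plug (a joint): turn of the hex plug of the loose valve in the block, rad, clockwise positive, 0 at the start; it turns only if forced
- tight1_plug (a joint): turn of the hex plug of a tight valve in the block, rad, clockwise positive, 0 at the start; it turns only if forced
- tight2_plug (a joint): turn of the hex plug of a tight valve in the block, rad, clockwise positive, 0 at the start; it turns only if forced
- tight1_flag (a joint): slide of the flag tab of a tight valve, m: 0 clear, 0.030 set
- tight2_flag (a joint): slide of the flag tab of a tight valve, m: 0 clear, 0.030 set
- jar: bystander: amber jar, 54 mm across, 65 mm tall, beside the manifold, near, origin under its centre
- beaker: bystander: white open beaker, 60 mm across, 70 mm tall, on the other side of the manifold from the jar, origin under its centre
- bottle: bystander: glass bottle 68 mm across, about 130 mm tall, to the left of the manifold, origin under its centre
- rack: bystander: white vial rack 60 x 150 mm, 63 mm tall with its vials, to the right of the manifold, origin under its centre

How it is judged:
By the outcome, as a careful person would: the job done as asked, in the order asked, and still so for the second after the job is handed in, with the robot touching nothing.
It also fails if it takes over 72 s, if anything falls off the work surface, if the arm or the gripper's body presses on something with over 40 N, if the wrist force passes 120 N, or if a joint passes its speed limit or range.

## Working session

There is one attempt and no reset: what is moved stays moved. The work goes in short steps, Python scripts to look and compute and a shell command to move; the robot and the scene stay as the last step left them, time stands still between calls to the robot, and variables do not carry over. Pictures are saved under pics/ and viewed, about 8 in all and at most 12, crops included, and the job is handed in when it is done.

```bash
mkdir -p pics
cat > h.py <<'E'
import numpy as np, cv2
from station import bot, cams, order
def ray(cam,row,col):
    c=cams.calibration(cam);K=np.array([[c['fx'],0,c['cx']],[0,c['fy'],c['cy']],[0,0,1]])
    u=cv2.undistortPoints(np.array([[[col,row]]],float),K,np.array(c['distortion']))[0,0]
    R=np.array(c['R']);t=np.array(c['t']);return -R.T@t, R.T@np.array([u[0],u[1],1])
def atz(cam,row,col,z):
    o,d=ray(cam,row,col);return o+d*(z-o[2])/d[2]
def proj(cam,X):
    c=cams.calibration(cam);K=np.array([[c['fx'],0,c['cx']],[0,c['fy'],c['cy']],[0,0,1]])
    return cv2.projectPoints(np.array(X,float).reshape(-1,1,3),cv2.Rodrigues(np.array(c['R']))[0],np.array(c['t'],float),K,np.array(c['distortion']))[0][:,0]
def tri(rays):
    A=0;b=0
    for o,d in rays:
        d=d/np.linalg.norm(d);P=np.eye(3)-np.outer(d,d);A=A+P;b=b+P@o
    return np.linalg.solve(A,b)
E
python3 - <<'E'
from h import *
np.set_printoptions(precision=4,suppress=True)
for c in ("top","scene"):
    cv2.imwrite(f"pics/{c}0.png",cams.camera(c))
    k=cams.calibration(c); print(c,-np.array(k['R']).T@np.array(k['t']))
    for n,z in (("spot_left",.064),("spot_mid",.064),("spot_right",.064),("manifold",0),("jar",0),("beaker",0),("bottle",0),("rack",0)):
        for r in cams.tip_of(c,n)[:3]:
            print(c,n,round(r['conf'],2),np.array(r['centre']),atz(c,*r['centre'],z))
print(bot.get_obs())
E
```

```text
top [ 0.4505 -0.0233  0.8715]
top spot_left 0.56 [198.  236.6] [0.6321 0.1531 0.064 ]
top spot_mid 0.87 [210.6 290.6] [0.6058 0.0501 0.064 ]
top spot_right 0.72 [216.  350.3] [ 0.5933 -0.0623  0.064 ]
top manifold 0.89 [223.9 296.2] [0.5904 0.0446 0.    ]
top jar 0.82 [303.8 144.3] [0.4334 0.3516 0.    ]
top beaker 0.77 [309.5 480.4] [ 0.4142 -0.3159  0.    ]
top bottle 0.67 [198. 238.] [0.6464 0.1641 0.    ]
top rack 0.88 [200.9 494.6] [ 0.6303 -0.3571  0.    ]
scene [ 0.9094 -0.5221  1.0573]
scene spot_left 0.72 [209.1 405.2] [0.6287 0.1497 0.064 ]
scene spot_mid 0.76 [237.4 370.3] [0.6075 0.0485 0.064 ]
scene spot_right 0.18 [419.4 259. ] [ 0.6553 -0.3703  0.064 ]
scene manifold 0.85 [247.1 355.4] [0.5756 0.0463 0.    ]
scene jar 0.88 [130.2 371.2] [0.4193 0.3489 0.    ]
scene jar 0.61 [243.3 355.6] [0.5706 0.0545 0.    ]
scene beaker 0.57 [331.4 189.3] [ 0.4178 -0.3055  0.    ]
scene bottle 0.94 [173.1 429. ] [0.6025 0.3134 0.    ]
scene rack 0.84 [413.7 259.8] [ 0.6335 -0.3514  0.    ]
{'clock': 0.9, 'joint_pos': array([ 1.0839,  0.2451,  1.5578, -0.    ,  1.3387, -0.1741]), 'qd': array([-0.0013,  0.001 , -0.0004, -0.0002, -0.0001,  0.0009]), 'effort': array([ -0.0008, -41.5829, -31.4883,   0.0685,   0.0288,  -0.    ]), 'tcp_pos': array([0.2   , 0.6185, 0.2055]), 'eef_rot': array([0.1558, 0.9878, 0.    , 0.    ]), 'force': array([-0.0152,  0.4515,  0.7569]), 'moment': array([0.0095, 0.0081, 0.0229]), 'grip_width': 0.09438291901183024}
```

View pics/top0.png

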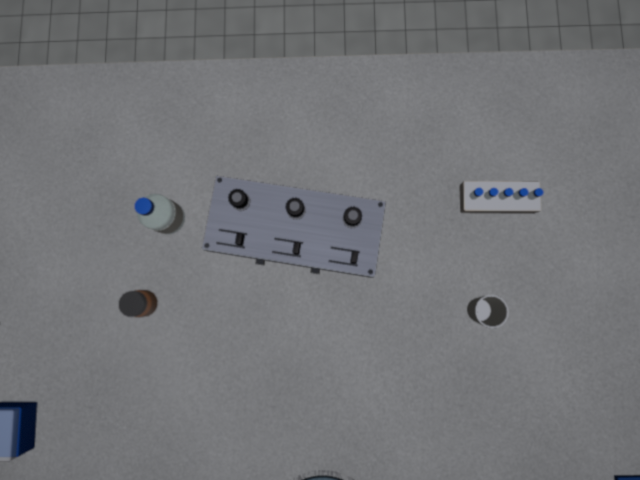

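View pics/scene0.png

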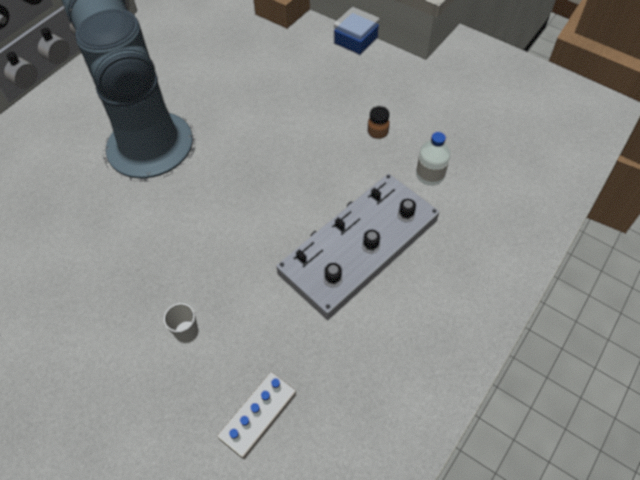

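Top view: knobs near (198,237), (208,295) and (216,352), with tabs at about (239,240), (248,297) and (257,354). Scene view: knobs near (208,407), (239,371) and (272,333). The top-view network mistook a knob for the bottle. Next I'll fit the manifold pose to these points.

```bash
cat > fit.py <<'E'
from h import *
from scipy.optimize import least_squares
np.set_printoptions(precision=4,suppress=True)
def blob(img,r,c,s=13,th=60):
    g=img[r-s:r+s+1,c-s:c+s+1].max(2); m=(g<th).astype(np.uint8)
    n,l,st,ce=cv2.connectedComponentsWithStats(m); i=1+np.argmax(st[1:,4]); return ce[i][::-1]+[r-s,c-s],st[i,4]
M=[];P=[];C=[]
top=cv2.imread("pics/top0.png");sc=cv2.imread("pics/scene0.png")
kn={"top":[(198,237),(208,295),(216,352)],"scene":[(208,407),(239,371),(272,333)]}
for cam,img in (("top",top),("scene",sc)):
    for (r,c),y in zip(kn[cam],(.11,0,-.11)):
        b,a=blob(img,r,c); print(cam,b,a); M.append([.03,y,.064]);P.append(b[::-1]);C.append(cam)
tabs={"top":[(239,240),(248,297),(257,354)],"scene":[(194,377),(224,340),(257,302)]}
for cam in tabs:
    for (r,c),y in zip(tabs[cam],(.095,-.015,-.125)):
        M.append([-.045,y,.055]);P.append([c,r]);C.append(cam)
M=np.array(M);P=np.array(P)
def W(p):
    c,s=np.cos(p[2]),np.sin(p[2]); return M@np.array([[c,-s,0],[s,c,0],[0,0,1]]).T+[p[0],p[1],0]
def f(p):
    w=W(p); return np.concatenate([proj(c,x)[0]-q for c,x,q in zip(C,w,P)])
s=least_squares(f,[.58,.045,-.15],loss='soft_l1'); print(s.x); print(f(s.x).reshape(-1,2)); print(W(s.x)[[0,1,2,6,7,8]])
E
python3 fit.py; python3 -m handwheel --help 2>&1 | head -20
```

```text
top [199.2644 238.7837] 208
top [208.1011 294.8457] 188
top [216.8075 352.0535] 187
scene [210.6369 406.6561] 157
scene [242.0683 370.8634] 161
scene [275.04   332.5086] 175
[ 0.5829  0.0475 -0.1771]
[[-0.8215 -1.1244]
 [-0.0961 -1.0309]
 [ 0.2715 -0.6733]
 [-0.0025 -1.0717]
 [-0.251  -1.3303]
 [-0.6605 -0.8417]
 [-0.6306 -0.4579]
 [-0.7802 -0.2371]
 [-0.1466  0.1061]
 [-1.7895  1.6797]
 [-1.0437  1.5876]
 [-1.8814  0.6275]]
[[ 0.6318  0.1505  0.064 ]
 [ 0.6124  0.0422  0.064 ]
 [ 0.593  -0.0661  0.064 ]
 [ 0.5553  0.1489  0.055 ]
 [ 0.5359  0.0406  0.055 ]
 [ 0.5165 -0.0677  0.055 ]]
invalid input: not JSON, or not a number
```

```bash
python3 -m handwheel '[[-555,-312,0,0,0,-0.136],[-555,-312,0,0,0,-0.136],[-555,-312,0,0,0,-0.136],[-555,-312,0,0,0,-0.136],[-555,-312,0,0,0,-0.136],[-555,-312,0,0,0,-0.136],[-555,-312,0,0,0,-0.136],[-555,-312,0,0,0,-0.136],[-555,-312,0,0,0,-0.136],[-555,-312,0,0,0,-0.136],[-555,-312,0,0,0,-0.136],[-555,-312,0,0,0,-0.136]]' 60
cat > to.py <<'E'
import sys
from h import *
from scipy.spatial.transform import Rotation as Ro
# to.py x y z yaw_of_tool_y_deg -> row in current tool axes
np.set_printoptions(precision=4,suppress=True)
o=bot.get_obs();R=Ro.from_quat(o['eef_rot']).as_matrix()
x,y,z,a=map(float,sys.argv[1:5]);a=np.radians(a)
ty=np.array([np.cos(a),np.sin(a),0]);tz=np.array([0,0,-1]);T=np.c_[np.cross(ty,tz),ty,tz]
print("tcp",o['tcp_pos'],"yaw",np.degrees(np.arctan2(R[1,1],R[0,1])),"t",o['clock'],"q",o['joint_pos'],"F",o['force'],"M",o['moment'],"w",o['grip_width'])
print("row",R.T@(np.array([x,y,z])-o['tcp_pos'])*1000,Ro.from_matrix(R.T@T).as_rotvec())
E
python3 to.py .632 .1505 .13 79.85
```

```text
clock: 1.9
tcp_pos: [0.5398, 0.2502, 0.2057]
eef_rot: [0.088, 0.996, 0.0, 0.0]
force: [1.0, 0.9, 0.5]
grip_width: 0.0566
tcp [0.5398 0.2502 0.2057] yaw 79.8613839966139 t 1.9 q [ 0.2436  0.1175  1.7028  0.0001  1.3207 -1.1502] F [1.0165 0.9133 0.5381] M [ 0.0396 -0.0325 -0.0108] w 0.0565511537991743
row [-108.3012  -81.9764   75.7595] [0.0004 0.0005 0.0002]
```

```bash
python3 -m handwheel '[[-108,-82,50,0,0,0],[-108,-82,50,0,0,0],[-108,-82,50,0,0,0],[-108,-82,100,0,0,0],[-108,-82,100,0,0,0],[-108,-82,100,0,0,0],[-108,-82,100,0,0,0]]'
python3 - <<'E'
from h import *
a=cams.camera("scene")[150:290,320:480];b=cams.camera("top")[130:270,180:340]
cv2.imwrite("pics/c1.png",np.hstack([cv2.resize(a,(400,350)),cv2.resize(b,(400,350))]))
E
python3 to.py .632 .1505 .054 79.85
```

```text
clock: 2.48
tcp_pos: [0.631, 0.1504, 0.1048]
eef_rot: [0.089, 0.996, 0.0, -0.001]
force: [0.1, 0.4, 0.7]
grip_width: 0.0564
tcp [0.6326 0.1513 0.1079] yaw 79.90651963395555 t 2.5833 q [ 0.0606  0.3418  1.6262  0.0004  1.17   -1.3342] F [-0.1546  0.5858  0.0423] M [-0.0034  0.0067  0.0505] w 0.056223015224432585
row [ 0.6396 -0.933  53.865 ] [0.0012 0.0034 0.001 ]
```

View pics/c1.png

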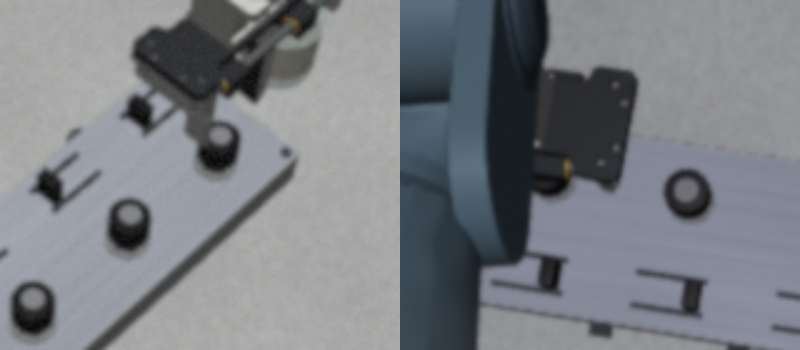

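The right finger is coming down beside the left knob, roughly where the fit puts it. I'll go down and grip.

```bash
python3 -m handwheel '[[1,-1,20,0,0,0],[1,-1,40,0,0,0],[1,-1,54,0,0,0],[1,-1,54,0,0,0],[1,-1,54,0,0,0]]'
python3 to.py .632 .1505 .054 79.85
```

```text
clock: 3.0
tcp_pos: [0.6315, 0.1511, 0.0544]
eef_rot: [0.088, 0.996, 0.0, 0.002]
force: [-0.7, -0.5, -0.2]
grip_width: 0.0562
tcp [0.6315 0.1511 0.0544] yaw 79.95384201477114 t 3.0 q [ 0.0604  0.4081  1.6491  0.0004  1.0807 -1.3353] F [-0.7415 -0.4977 -0.1679] M [0.0561 0.0158 0.0288] w 0.056178460012441034
row [-0.545  -0.4785  0.4018] [0.0012 0.0035 0.0018]
```

```bash
python3 -m handwheel '[[0,0,0,0,0,0],[0,0,0,0,0,0],[0,0,0,0,0,0],[0,0,0,0,0,0],[0,0,0,0,0,0],[0,0,0,0,0,0],[0,0,0,0,0,0],[0,0,0,0,0,0]]' 20
python3 to.py .632 .1505 .054 79.85
```

```text
clock: 3.67
tcp_pos: [0.6323, 0.1512, 0.0554]
eef_rot: [0.088, 0.996, 0.001, 0.003]
force: [-0.6, 0.6, 5.6]
grip_width: 0.0336
tcp [0.6323 0.1512 0.0554] yaw 79.9518081379025 t 3.6667 q [ 0.0605  0.4072  1.6481  0.0007  1.081  -1.3353] F [-0.5891  0.645   5.6076] M [ 0.1842  0.07   -0.0099] w 0.03357304971418232
row [ 0.1444 -0.7846  1.4347] [0.0018 0.005  0.0018]
```

Gripped, at 33.6 mm wide. Now a light clockwise feel.

```bash
python3 -m handwheel '[[0,0,0,0,0,0.015],[0,0,0,0,0,0.03],[0,0,0,0,0,0.03]]' >/dev/null
python3 to.py .632 .1505 .054 79.85
```

```text
tcp [0.6322 0.1512 0.0555] yaw 78.18330763135513 t 3.9167 q [ 0.0604  0.4072  1.648   0.0007  1.0812 -1.3044] F [-1.6713  0.5325  3.6022] M [-0.0018  0.1451 -0.0551] w 0.03342108351840376
row [ 0.0931 -0.7625  1.4717] [ 0.0018  0.0048 -0.0291]
```

```bash
python3 -m handwheel '[[0,0,0,0,0,0.015],[0,0,0,0,0,0.03],[0,0,0,0,0,0.03]]' >/dev/null
python3 to.py .632 .1505 .054 79.85;python3 -m handwheel '[[0,0,0,0,0,0.015],[0,0,0,0,0,0.03],[0,0,0,0,0,0.03]]' >/dev/null
python3 to.py .632 .1505 .054 79.85
```

```text
tcp [0.6322 0.1511 0.0555] yaw 76.40632928766466 t 4.1667 q [ 0.0604  0.4072  1.648   0.0005  1.0813 -1.2734] F [-0.6982  0.4799  3.4898] M [ 0.029   0.0974 -0.0262] w 0.03298996217464525
row [ 0.0853 -0.6857  1.4837] [ 0.0018  0.0048 -0.0601]
tcp [0.6322 0.1511 0.0555] yaw 74.63516747939966 t 4.4167 q [ 0.0603  0.4072  1.648   0.0005  1.0814 -1.2425] F [-0.3065 -0.6563  3.5219] M [-0.0126  0.1102 -0.0934] w 0.03337396901888938
row [ 0.0525 -0.637   1.4561] [ 0.0018  0.0046 -0.091 ]
```

```bash
python3 -m handwheel '[[0,0,0,0,0,0.03],[0,0,0,0,0,0.06],[0,0,0,0,0,0.09],[0,0,0,0,0,0.12],[0,0,0,0,0,0.12]]' >/dev/null
python3 to.py .632 .1505 .054 79.85;python3 -m handwheel '[[0,0,0,0,0,0.03],[0,0,0,0,0,0.06],[0,0,0,0,0,0.09],[0,0,0,0,0,0.12],[0,0,0,0,0,0.12]]' >/dev/null
python3 to.py .632 .1505 .054 79.85
```

```text
tcp [0.6321 0.1509 0.0555] yaw 67.72369719346209 t 4.8333 q [ 0.0602  0.4071  1.6481  0.0001  1.0816 -1.1218] F [-0.6123 -0.6765  3.2943] M [-0.1618  0.1508 -0.0366] w 0.03329082914273987
row [-0.0294 -0.4636  1.4759] [ 0.0017  0.0044 -0.2116]
tcp [0.632  0.1507 0.0554] yaw 60.85487626692118 t 5.25 q [ 0.0601  0.4071  1.6482 -0.0003  1.0819 -1.0019] F [-1.2599 -0.3574  3.5059] M [-0.2295  0.2469  0.0593] w 0.033479350348909566
row [-0.0686 -0.2305  1.4412] [ 0.0015  0.0042 -0.3315]
```

About 0.33 rad so far at close to zero moment, so the left knob is the loose one. I'll continue in small steps, each guarded by a moment check.

```bash
cat > ck.py <<'E'
from h import *
from scipy.spatial.transform import Rotation as Ro
import sys
o=bot.get_obs();R=Ro.from_quat(o['eef_rot']).as_matrix();m=o['moment'][2]
print("turned %.4f Mz %.3f t %.2f"%(np.radians(79.952)-np.arctan2(R[1,1],R[0,1]),m,o['clock']))
sys.exit(1 if m<-0.17 else 0)
E
H="python3 -m handwheel"
$H '[[0,0,0,0,0,0.01],[0,0,0,0,0,0.02],[0,0,0,0,0,0.02]]' >/dev/null; python3 ck.py && 
$H '[[0,0,0,0,0,0.01],[0,0,0,0,0,0.02],[0,0,0,0,0,0.02]]' >/dev/null && python3 ck.py && 
$H '[[0,0,0,0,0,0.01],[0,0,0,0,0,0.02],[0,0,0,0,0,0.02]]' >/dev/null && python3 ck.py && 
$H '[[0,0,0,0,0,0.01],[0,0,0,0,0,0.02],[0,0,0,0,0,0.02]]' >/dev/null && python3 ck.py && 
$H '[[0,0,0,0,0,0.01],[0,0,0,0,0,0.02],[0,0,0,0,0,0.02]]' >/dev/null && python3 ck.py && 
$H '[[0,0,0,0,0,0.01],[0,0,0,0,0,0.02],[0,0,0,0,0,0.02]]' >/dev/null && python3 ck.py && 
$H '[[0,0,0,0,0,0.01],[0,0,0,0,0,0.02],[0,0,0,0,0,0.02]]' >/dev/null && python3 ck.py && 
$H '[[0,0,0,0,0,0.01],[0,0,0,0,0,0.02],[0,0,0,0,0,0.02]]' >/dev/null && python3 ck.py
```

```text
turned 0.3533 Mz -0.034 t 5.50
turned 0.3739 Mz -0.060 t 5.75
turned 0.3945 Mz -0.012 t 6.00
turned 0.4152 Mz 0.018 t 6.25
turned 0.4358 Mz -0.022 t 6.50
turned 0.4565 Mz -0.019 t 6.75
turned 0.4772 Mz -0.012 t 7.00
turned 0.4978 Mz -0.066 t 7.25
```

```bash
H="python3 -m handwheel"
$H '[[0,0,0,0,0,0.01],[0,0,0,0,0,0.02],[0,0,0,0,0,0.02]]' >/dev/null; python3 ck.py && 
$H '[[0,0,0,0,0,0.01],[0,0,0,0,0,0.02],[0,0,0,0,0,0.02]]' >/dev/null && python3 ck.py && 
$H '[[0,0,0,0,0,0.01],[0,0,0,0,0,0.02],[0,0,0,0,0,0.02]]' >/dev/null && python3 ck.py && 
$H '[[0,0,0,0,0,0.01],[0,0,0,0,0,0.02],[0,0,0,0,0,0.02]]' >/dev/null && python3 ck.py && 
$H '[[0,0,0,0,0,0.01],[0,0,0,0,0,0.02],[0,0,0,0,0,0.02]]' >/dev/null && python3 ck.py && 
$H '[[0,0,0,0,0,0.01],[0,0,0,0,0,0.02],[0,0,0,0,0,0.02]]' >/dev/null && python3 ck.py && 
$H '[[0,0,0,0,0,0.01],[0,0,0,0,0,0.02],[0,0,0,0,0,0.02]]' >/dev/null && python3 ck.py && 
$H '[[0,0,0,0,0,0.01],[0,0,0,0,0,0.02],[0,0,0,0,0,0.02]]' >/dev/null && python3 ck.py && 
$H '[[0,0,0,0,0,0.01],[0,0,0,0,0,0.02],[0,0,0,0,0,0.02]]' >/dev/null && python3 ck.py && 
$H '[[0,0,0,0,0,0.01],[0,0,0,0,0,0.02],[0,0,0,0,0,0.02]]' >/dev/null && python3 ck.py && 
$H '[[0,0,0,0,0,0.01],[0,0,0,0,0,0.02],[0,0,0,0,0,0.02]]' >/dev/null && python3 ck.py
```

```text
turned 0.5185 Mz -0.054 t 7.50
turned 0.5392 Mz -0.017 t 7.75
turned 0.5599 Mz -0.035 t 8.00
turned 0.5806 Mz -0.064 t 8.25
turned 0.6002 Mz 0.387 t 8.50
turned 0.6205 Mz 0.347 t 8.75
turned 0.6411 Mz 0.375 t 9.00
turned 0.6617 Mz 0.356 t 9.25
turned 0.6824 Mz 0.375 t 9.50
turned 0.7031 Mz 0.401 t 9.75
turned 0.7238 Mz 0.362 t 10.00
```

My guard had the wrong sign: the reaction to clockwise shows as positive Mz. The stop came at about 0.585 rad. The next 0.14 rad of wrist travel was at about 0.37 N m, so either the pads slipped on the knob or the plug turned. I'll release, back off and check against the first pictures.

```bash
python3 to.py .5 .13 .2 79.85; python3 -m handwheel '[[0,0,0,0,0,0],[0,0,0,0,0,0],[0,0,0,0,0,0],[0,0,0,0,0,0],[0,0,-41,0,0,0],[0,0,-82,0,0,0],[0,0,-120,0,0,0],[0,0,-120,0,0,0]]' 60;  python3 to.py .40 .15 .2 79.85
```

```text
tcp [0.6317 0.1503 0.0555] yaw 38.48269391880989 t 10.0 q [ 0.0598  0.4069  1.6484 -0.0014  1.0831 -0.6112] F [-1.5832 -1.6189  3.7707] M [-0.3935  0.4213  0.3619] w 0.033269644807863645
row [  65.654  -115.4126 -144.9242] [ 0.0007  0.0034 -0.722 ]
clock: 10.67
tcp_pos: [0.6363, 0.151, 0.1854]
eef_rot: [0.435, 0.901, 0.004, 0.008]
force: [-0.1, 1.1, 1.5]
grip_width: 0.0561
tcp [0.6363 0.151  0.1854] yaw 38.47764547590574 t 10.6667 q [ 0.0603  0.2596  1.5781 -0.0008  1.2849 -0.6109] F [-0.1054  1.0505  1.4804] M [-0.0294 -0.0116 -0.0134] w 0.0560667416720304
row [ 146.0357 -185.4024  -19.117 ] [ 0.0102  0.0165 -0.7221]
```

```bash
python3 -m handwheel '[[146,-185,-19,0,0,-0.722],[146,-185,-19,0,0,-0.722],[146,-185,-19,0,0,-0.722],[146,-185,-19,0,0,-0.722],[146,-185,-19,0,0,-0.722],[146,-185,-19,0,0,-0.722],[146,-185,-19,0,0,-0.722],[146,-185,-19,0,0,-0.722]]' 0
python3 - <<'E'
from h import *
fr=np.mean([cams.camera("scene") for _ in range(4)],0).astype(np.uint8); cv2.imwrite("pics/scene1.png",fr)
a=cv2.imread("pics/scene0.png")
t=lambda i,r,c: cv2.resize(i[r-20:r+20,c-20:c+20],(260,260),interpolation=cv2.INTER_CUBIC)
ks=[(212,406),(243,370),(276,332)]
cv2.imwrite("pics/cmp.png",np.vstack([np.hstack([t(i,*k) for k in ks]) for i in (a,fr)]))
E
```

```text
clock: 11.33
tcp_pos: [0.4, 0.1505, 0.2002]
eef_rot: [0.089, 0.996, 0.001, 0.01]
force: [0.5, 0.7, -0.4]
grip_width: 0.0064
```

View pics/cmp.png

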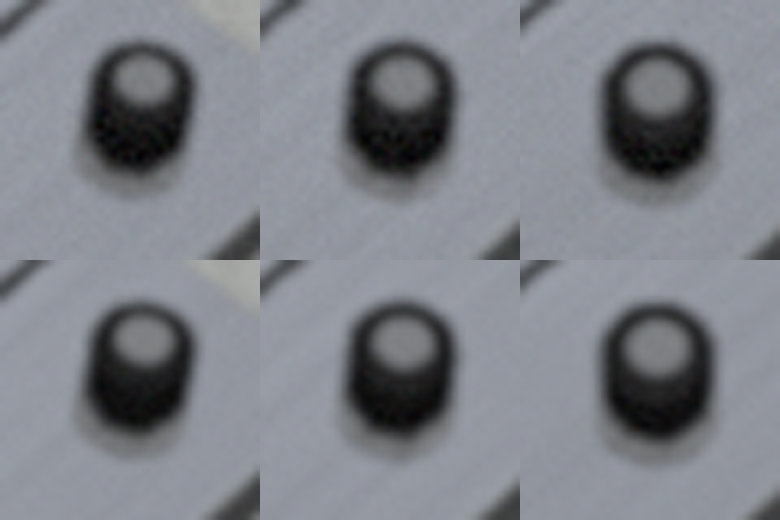

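The pictures (knobs at about (212,406), (243,370) and (276,332)) can't resolve a few degrees of hex turn. I can test it mechanically instead: grip the knob again and pull gently straight up. The force at which the pads slip, times the 17 mm radius, gives the slip torque. If that's about 0.37 N m, the pads slipped and the plug stayed put.

```bash
python3 to.py .632 .1505 .11 79.85
```

```text
tcp [0.4012 0.1501 0.1998] yaw 79.78044406413268 t 11.5333 q [ 0.093  -0.3176  2.1153 -0.0014  1.3252 -1.2991] F [-0.6656  0.2864  0.2654] M [-0.0533  0.0165  0.0068] w 0.0006368609382544068
row [-225.3682   40.9772   94.1012] [ 0.0037  0.0183 -0.0012]
```

```bash
python3 -m handwheel '[[-225,41,10,0.004,0.018,0],[-225,41,10,0.004,0.018,0],[-225,41,10,0.004,0.018,0],[-225,41,10,0.004,0.018,0],[-225,41,10,0.004,0.018,0],[-225,41,10,0.004,0.018,0],[-225,41,70,0.004,0.018,0],[-225,41,94,0.004,0.018,0],[-225,41,94,0.004,0.018,0],[-225,41,94,0.004,0.018,0]]' 60; python3 to.py .632 .1505 .055 79.85
```

```text
clock: 12.37
tcp_pos: [0.6299, 0.1502, 0.1065]
eef_rot: [0.089, 0.996, -0.001, -0.004]
force: [-0.1, -0.2, 0.7]
grip_width: 0.056
tcp [0.6299 0.1502 0.1065] yaw 79.73883946626714 t 12.3667 q [ 0.0595  0.3437  1.6266 -0.0003  1.1785 -1.3321] F [-0.1219 -0.2117  0.6809] M [ 0.0029 -0.052  -0.0439] w 0.0560271555050979
row [-2.4076  0.7503 51.4766] [-0.002  -0.007  -0.0019]
```

```bash
python3 -m handwheel '[[-2,1,20,-0.002,-0.007,0],[-2,1,40,-0.002,-0.007,0],[-2,1,51,-0.002,-0.007,0],[-2,1,51,-0.002,-0.007,0]]'; python3 -m handwheel '[[0,0,0,0,0,0],[0,0,0,0,0,0],[0,0,0,0,0,0],[0,0,0,0,0,0],[0,0,0,0,0,0],[0,0,0,0,0,0]]' 20; python3 to.py .632 .1505 .055 79.85
for i in 1; do python3 -m handwheel '[[0,0,-1,0,0,0],[0,0,-1,0,0,0]]'; python3 -m handwheel '[[0,0,-1,0,0,0],[0,0,-1,0,0,0]]';  python3 -m handwheel '[[0,0,-1,0,0,0],[0,0,-1,0,0,0]]'; done | egrep 'tcp|force'
```

```text
clock: 12.7
tcp_pos: [0.6313, 0.1508, 0.0551]
eef_rot: [0.09, 0.996, -0.0, -0.001]
force: [-0.6, -0.5, -0.9]
grip_width: 0.0567
clock: 13.2
tcp_pos: [0.6325, 0.1512, 0.0568]
eef_rot: [0.089, 0.996, 0.0, 0.001]
force: [-1.0, 2.7, 6.0]
grip_width: 0.0333
tcp [0.6325 0.1512 0.0568] yaw 79.73109453405498 t 13.2 q [ 0.0604  0.4079  1.6442  0.0005  1.0881 -1.3314] F [-1.0243  2.7175  5.9959] M [ 0.2848  0.0544 -0.0227] w 0.03334173372416519
row [ 0.326  -0.7537  1.797 ] [ 0.0008  0.0012 -0.0021]
tcp_pos: [0.6323, 0.1512, 0.057]
force: [3.1, 1.4, -5.5]
tcp_pos: [0.6323, 0.1512, 0.057]
force: [5.3, 2.0, -8.8]
tcp_pos: [0.6322, 0.1512, 0.057]
force: [5.8, 1.3, -9.3]
```

```bash
(python3 -m handwheel '[[0,0,-2,0,0,0],[0,0,-2,0,0,0]]'; python3 -m handwheel '[[0,0,-2.5,0,0,0],[0,0,-2.5,0,0,0]]';  python3 -m handwheel '[[0,0,-3,0,0,0],[0,0,-3,0,0,0]]' )| egrep 'tcp|force'
```

```text
tcp_pos: [0.6322, 0.1512, 0.0571]
force: [8.2, 1.9, -13.8]
tcp_pos: [0.6321, 0.1512, 0.0571]
force: [9.8, 3.1, -16.3]
tcp_pos: [0.6321, 0.1512, 0.0572]
force: [10.8, 2.5, -20.2]
```

```bash
(python3 -m handwheel '[[0,0,-3.5,0,0,0],[0,0,-3.5,0,0,0]]'; python3 -m handwheel '[[0,0,-4,0,0,0],[0,0,-4,0,0,0]]';  python3 -m handwheel '[[0,0,-4.5,0,0,0],[0,0,-4.5,0,0,0]]' )| egrep 'tcp|force'
```

```text
tcp_pos: [0.632, 0.1511, 0.0573]
force: [12.2, 2.4, -22.5]
tcp_pos: [0.632, 0.1511, 0.0573]
force: [14.9, 3.0, -23.7]
tcp_pos: [0.6319, 0.1511, 0.0573]
force: [15.6, 3.4, -27.2]
```

```bash
(python3 -m handwheel '[[0,0,-5.5,0,0,0],[0,0,-5.5,0,0,0]]'; python3 -m handwheel '[[0,0,-6.5,0,0,0],[0,0,-6.5,0,0,0],[0,0,-6.5,0,0,0]]' )| egrep 'tcp|force|width'; python3 to.py .632 .1505 .055 79.85
```

```text
tcp_pos: [0.6318, 0.1511, 0.0574]
force: [18.6, 4.0, -33.1]
grip_width: 0.0333
tcp_pos: [0.6313, 0.1511, 0.0577]
force: [19.3, 3.4, -35.7]
grip_width: 0.0332
tcp [0.6313 0.1511 0.0577] yaw 79.50651992592685 t 15.1167 q [ 0.0583  0.3972  1.6568  0.006   1.0743 -1.3321] F [ 19.2942   3.4189 -35.6595] M [ 0.6911 -3.6696 -0.0399] w 0.03322747337193341
row [-0.7431 -0.5035  2.7405] [ 0.0083  0.0117 -0.006 ]
```

The pads held until about 35 N upward (about 40 N including the sideways part), which means about 0.6–0.7 N m of slip torque. So they didn't slip at 0.37 N m. **My sign error drove the plug clockwise by about 0.13 rad.** I'll mend it: take the knob anticlockwise to its lower stop (1.0 rad from home), carry the plug back by the same 0.13 rad, then bring the knob home again with a correct guard. First I'll regrip with wrist range to spare.

```bash
python3 -m handwheel '[[-0.5,-0.5,2.5,0.008,0.012,0],[-0.5,-0.5,2.5,0.008,0.012,0],[-0.5,-0.5,2.5,0.008,0.012,0],[-0.5,-0.5,2.5,0.008,0.012,0]]' 60
python3 -m handwheel '[[0,0,0,0,0,0.12],[0,0,0,0,0,0.24],[0,0,0,0,0,0.36],[0,0,0,0,0,0.48],[0,0,0,0,0,0.6],[0,0,0,0,0,0.72],[0,0,0,0,0,0.72],[0,0,0,0,0,0.72]]' | grep force; python3 to.py .632 .1505 .055 38.5
```

```text
clock: 15.45
tcp_pos: [0.6321, 0.1504, 0.0563]
eef_rot: [0.091, 0.996, 0.0, 0.0]
force: [0.4, -0.3, -0.3]
grip_width: 0.0551
force: [0.1, 0.5, 0.5]
tcp [0.6325 0.1504 0.0573] yaw 38.433328923285586 t 16.1167 q [ 0.0594  0.4068  1.6448  0.0001  1.0884 -0.6114] F [0.0921 0.5275 0.4938] M [-0.0514  0.0421 -0.0246] w 0.05637671922539084
row [ 0.3612 -0.3177  2.2893] [ 0.0014  0.0009 -0.0012]
```

```bash
cat > ck2.py <<'E'
from h import *
from scipy.spatial.transform import Rotation as Ro
import sys
# ck2.py ref_deg limit : ccw positive turn from ref; fails if |Mz|>limit
o=bot.get_obs();R=Ro.from_quat(o['eef_rot']).as_matrix();m=o['moment'][2]
print("ccw %.4f Mz %.3f F %.1f t %.2f"%(np.arctan2(R[1,1],R[0,1])-np.radians(float(sys.argv[1])),m,np.linalg.norm(o['force']),o['clock']))
sys.exit(1 if abs(m)>float(sys.argv[2]) else 0)
E
H="python3 -m handwheel"
$H '[[0,0,1,0,0,0],[0,0,1,0,0,0],[0,0,1,0,0,0],[0,0,1,0,0,0],[0,0,1,0,0,0],[0,0,1,0,0,0]]' 20 | egrep 'force|width'; python3 ck2.py 38.433 .15 &&
$H '[[0,0,0,0,0,-0.02],[0,0,0,0,0,-0.04],[0,0,0,0,0,-0.04]]' >/dev/null && python3 ck2.py 38.433 .15 &&
$H '[[0,0,0,0,0,-0.04],[0,0,0,0,0,-0.08],[0,0,0,0,0,-0.12],[0,0,0,0,0,-0.16],[0,0,0,0,0,-0.16]]' >/dev/null && python3 ck2.py 38.433 .15 &&
$H '[[0,0,0,0,0,-0.04],[0,0,0,0,0,-0.08],[0,0,0,0,0,-0.12],[0,0,0,0,0,-0.16],[0,0,0,0,0,-0.16]]' >/dev/null && python3 ck2.py 38.433 .15 &&
$H '[[0,0,0,0,0,-0.04],[0,0,0,0,0,-0.08],[0,0,0,0,0,-0.12],[0,0,0,0,0,-0.16],[0,0,0,0,0,-0.16]]' >/dev/null && python3 ck2.py 38.433 .15 &&
$H '[[0,0,0,0,0,-0.04],[0,0,0,0,0,-0.08],[0,0,0,0,0,-0.12],[0,0,0,0,0,-0.16],[0,0,0,0,0,-0.16]]' >/dev/null && python3 ck2.py 38.433 .15 &&
$H '[[0,0,0,0,0,-0.04],[0,0,0,0,0,-0.08],[0,0,0,0,0,-0.12],[0,0,0,0,0,-0.16],[0,0,0,0,0,-0.16]]' >/dev/null && python3 ck2.py 38.433 .15
```

```text
force: [-3.7, -2.2, 4.1]
grip_width: 0.0333
ccw 0.0005 Mz 0.026 F 6.0 t 16.62
ccw 0.0419 Mz 0.037 F 3.1 t 16.87
ccw 0.2028 Mz 0.047 F 1.4 t 17.28
ccw 0.3626 Mz 0.055 F 1.3 t 17.70
ccw 0.5217 Mz 0.093 F 1.9 t 18.12
ccw 0.6804 Mz 0.020 F 1.7 t 18.53
ccw 0.8387 Mz 0.053 F 1.7 t 18.95
```

```bash
H="python3 -m handwheel"
$H '[[0,0,0,0,0,-0.03],[0,0,0,0,0,-0.06],[0,0,0,0,0,-0.09],[0,0,0,0,0,-0.09]]' >/dev/null; python3 ck2.py 38.433 .15 &&
$H '[[0,0,0,0,0,-0.01],[0,0,0,0,0,-0.02],[0,0,0,0,0,-0.02]]' >/dev/null && python3 ck2.py 38.433 .15 &&
$H '[[0,0,0,0,0,-0.01],[0,0,0,0,0,-0.02],[0,0,0,0,0,-0.02]]' >/dev/null && python3 ck2.py 38.433 .15 &&
$H '[[0,0,0,0,0,-0.01],[0,0,0,0,0,-0.01]]' >/dev/null && python3 ck2.py 38.433 .15 &&
$H '[[0,0,0,0,0,-0.01],[0,0,0,0,0,-0.01]]' >/dev/null && python3 ck2.py 38.433 .15 &&
$H '[[0,0,0,0,0,-0.01],[0,0,0,0,0,-0.01]]' >/dev/null && python3 ck2.py 38.433 .15 &&
$H '[[0,0,0,0,0,-0.01],[0,0,0,0,0,-0.01]]' >/dev/null && python3 ck2.py 38.433 .15 &&
$H '[[0,0,0,0,0,-0.01],[0,0,0,0,0,-0.01]]' >/dev/null && python3 ck2.py 38.433 .15 &&
$H '[[0,0,0,0,0,-0.01],[0,0,0,0,0,-0.01]]' >/dev/null && python3 ck2.py 38.433 .15 &&
$H '[[0,0,0,0,0,-0.01],[0,0,0,0,0,-0.01]]' >/dev/null && python3 ck2.py 38.433 .15
```

```text
ccw 0.9268 Mz 0.047 F 1.6 t 19.28
ccw 0.9462 Mz -0.034 F 1.5 t 19.53
ccw 0.9666 Mz 0.036 F 2.1 t 19.78
ccw 0.9771 Mz 0.017 F 2.2 t 19.95
ccw 0.9877 Mz 0.050 F 1.8 t 20.12
ccw 0.9982 Mz 0.026 F 3.0 t 20.28
ccw 1.0082 Mz -0.209 F 0.5 t 20.45
```

The lower stop came at ccw 1.00 rad, which matches the knob's full 1.0 travel, so the angles are consistent. Now I'll carry the plug back by the same overdrive, to ccw of about 1.138.

```bash
H="python3 -m handwheel"
$H '[[0,0,0,0,0,-0.01],[0,0,0,0,0,-0.02],[0,0,0,0,0,-0.02]]' >/dev/null; python3 ck2.py 38.433 .6 &&
$H '[[0,0,0,0,0,-0.01],[0,0,0,0,0,-0.02],[0,0,0,0,0,-0.02]]' >/dev/null && python3 ck2.py 38.433 .6 &&
$H '[[0,0,0,0,0,-0.01],[0,0,0,0,0,-0.02],[0,0,0,0,0,-0.02]]' >/dev/null && python3 ck2.py 38.433 .6 &&
$H '[[0,0,0,0,0,-0.01],[0,0,0,0,0,-0.02],[0,0,0,0,0,-0.02]]' >/dev/null && python3 ck2.py 38.433 .6 &&
$H '[[0,0,0,0,0,-0.01],[0,0,0,0,0,-0.02],[0,0,0,0,0,-0.02]]' >/dev/null && python3 ck2.py 38.433 .6 &&
$H '[[0,0,0,0,0,-0.01],[0,0,0,0,0,-0.02],[0,0,0,0,0,-0.02]]' >/dev/null && python3 ck2.py 38.433 .6
```

```text
ccw 1.0282 Mz -0.352 F 1.3 t 20.70
ccw 1.0487 Mz -0.397 F 2.8 t 20.95
ccw 1.0693 Mz -0.391 F 2.0 t 21.20
ccw 1.0900 Mz -0.425 F 3.3 t 21.45
ccw 1.1107 Mz -0.379 F 2.1 t 21.70
ccw 1.1314 Mz -0.415 F 2.3 t 21.95
```

```bash
H="python3 -m handwheel"
$H '[[0,0,0,0,0,-0.006],[0,0,0,0,0,-0.006]]' >/dev/null; python3 ck2.py 38.433 .6 &&
$H '[[0,0,0,0,0,0.04],[0,0,0,0,0,0.08],[0,0,0,0,0,0.12],[0,0,0,0,0,0.16],[0,0,0,0,0,0.16]]' >/dev/null && python3 ck2.py 38.433 .15 &&
$H '[[0,0,0,0,0,0.04],[0,0,0,0,0,0.08],[0,0,0,0,0,0.12],[0,0,0,0,0,0.16],[0,0,0,0,0,0.16]]' >/dev/null && python3 ck2.py 38.433 .15 &&
$H '[[0,0,0,0,0,0.04],[0,0,0,0,0,0.08],[0,0,0,0,0,0.12],[0,0,0,0,0,0.16],[0,0,0,0,0,0.16]]' >/dev/null && python3 ck2.py 38.433 .15 &&
$H '[[0,0,0,0,0,0.04],[0,0,0,0,0,0.08],[0,0,0,0,0,0.12],[0,0,0,0,0,0.16],[0,0,0,0,0,0.16]]' >/dev/null && python3 ck2.py 38.433 .15 &&
$H '[[0,0,0,0,0,0.04],[0,0,0,0,0,0.08],[0,0,0,0,0,0.12],[0,0,0,0,0,0.16],[0,0,0,0,0,0.16]]' >/dev/null && python3 ck2.py 38.433 .15 &&
$H '[[0,0,0,0,0,0.04],[0,0,0,0,0,0.08],[0,0,0,0,0,0.12],[0,0,0,0,0,0.12]]' >/dev/null && python3 ck2.py 38.433 .15
```

```text
ccw 1.1377 Mz -0.399 F 1.8 t 22.12
ccw 0.9785 Mz -0.013 F 1.6 t 22.53
ccw 0.8197 Mz -0.038 F 2.7 t 22.95
ccw 0.6613 Mz 0.018 F 1.2 t 23.37
ccw 0.5031 Mz -0.019 F 2.5 t 23.78
ccw 0.3451 Mz 0.000 F 2.6 t 24.20
ccw 0.2272 Mz -0.012 F 3.1 t 24.53
```

```bash
H="python3 -m handwheel"
$H '[[0,0,0,0,0,0.015],[0,0,0,0,0,0.03],[0,0,0,0,0,0.03]]' >/dev/null; python3 ck2.py 38.433 .12 &&
$H '[[0,0,0,0,0,0.01],[0,0,0,0,0,0.02],[0,0,0,0,0,0.02]]' >/dev/null && python3 ck2.py 38.433 .12 &&
$H '[[0,0,0,0,0,0.008],[0,0,0,0,0,0.008]]' >/dev/null && python3 ck2.py 38.433 .12 &&
$H '[[0,0,0,0,0,0.008],[0,0,0,0,0,0.008]]' >/dev/null && python3 ck2.py 38.433 .12 &&
$H '[[0,0,0,0,0,0.008],[0,0,0,0,0,0.008]]' >/dev/null && python3 ck2.py 38.433 .12 &&
$H '[[0,0,0,0,0,0.008],[0,0,0,0,0,0.008]]' >/dev/null && python3 ck2.py 38.433 .12 &&
$H '[[0,0,0,0,0,0.008],[0,0,0,0,0,0.008]]' >/dev/null && python3 ck2.py 38.433 .12 &&
$H '[[0,0,0,0,0,0.008],[0,0,0,0,0,0.008]]' >/dev/null && python3 ck2.py 38.433 .12 &&
$H '[[0,0,0,0,0,0.008],[0,0,0,0,0,0.008]]' >/dev/null && python3 ck2.py 38.433 .12
```

```text
ccw 0.1976 Mz -0.051 F 3.1 t 24.78
ccw 0.1773 Mz -0.019 F 3.1 t 25.03
ccw 0.1690 Mz -0.002 F 2.6 t 25.20
ccw 0.1605 Mz -0.047 F 3.3 t 25.37
ccw 0.1520 Mz 0.010 F 2.3 t 25.53
ccw 0.1436 Mz -0.058 F 3.9 t 25.70
ccw 0.1351 Mz -0.077 F 2.5 t 25.87
ccw 0.1266 Mz -0.020 F 3.4 t 26.03
ccw 0.1181 Mz 0.022 F 4.3 t 26.20
```

```bash
H="python3 -m handwheel"
$H '[[0,0,0,0,0,0.006],[0,0,0,0,0,0.006]]' >/dev/null; python3 ck2.py 38.433 .12 &&
$H '[[0,0,0,0,0,0.006],[0,0,0,0,0,0.006]]' >/dev/null && python3 ck2.py 38.433 .12 &&
$H '[[0,0,0,0,0,0.006],[0,0,0,0,0,0.006]]' >/dev/null && python3 ck2.py 38.433 .12 &&
$H '[[0,0,0,0,0,0.006],[0,0,0,0,0,0.006]]' >/dev/null && python3 ck2.py 38.433 .12 &&
$H '[[0,0,0,0,0,0.006],[0,0,0,0,0,0.006]]' >/dev/null && python3 ck2.py 38.433 .12
```

```text
ccw 0.1120 Mz 0.105 F 4.4 t 26.37
ccw 0.1062 Mz 0.290 F 4.0 t 26.53
```

The knob meets its home stop at 0.29 N m with the correct guard. By the stop positions the plug is back to within about 0.01 rad. Now I'll release and go to the left flag.

```bash
python3 -m handwheel '[[0,0,0,0,0,0],[0,0,0,0,0,0],[0,0,0,0,0,0],[0,0,0,0,0,0],[0,0,-40,0,0,0],[0,0,-75,0,0,0],[0,0,-75,0,0,0]]' 60;  python3 to.py .5511 .1253 .12 79.85
```

```text
clock: 27.12
tcp_pos: [0.637, 0.1507, 0.1398]
eef_rot: [0.387, 0.922, 0.003, 0.007]
force: [0.5, -1.4, 1.7]
grip_width: 0.0562
tcp [0.637  0.1507 0.1398] yaw 44.51942655374864 t 27.1167 q [ 0.06    0.3086  1.6053 -0.0014  1.2135 -0.7165] F [ 0.526  -1.3613  1.6861] M [-0.0589 -0.0343 -0.0087] w 0.05624838278183897
row [ 42.2765 -79.2407  18.5551] [ 0.0064  0.013  -0.6167]
```

```bash
python3 -m handwheel '[[42,-79,-20,0,0.01,-0.12],[42,-79,-20,0,0.01,-0.24],[42,-79,-20,0,0.01,-0.36],[42,-79,-10,0,0.01,-0.48],[42,-79,18,0,0.01,-0.617],[42,-79,18,0,0.01,-0.617],[42,-79,18,0,0.01,-0.617],[42,-79,18,0,0.01,-0.617]]' 0;  python3 to.py .5511 .1253 .052 79.85
python3 - <<'E'
from h import *
a=cams.camera("scene")
for x,l in (((.5553,.1489,.055),'tab'),((.5511,.1253,.12),'tcp')): print(l,proj("scene",[x])[0])
cv2.imwrite("pics/c3.png",cv2.resize(a[130:280,280:450],(680,600),interpolation=cv2.INTER_CUBIC))
E
```

```text
clock: 27.78
tcp_pos: [0.552, 0.1254, 0.1213]
eef_rot: [0.09, 0.996, 0.002, 0.003]
force: [1.1, 1.3, 0.9]
grip_width: 0.0063
tcp [0.552  0.1254 0.1213] yaw 79.72736602472645 t 27.7833 q [ 0.021   0.138   1.8439  0.0045  1.1533 -1.3723] F [1.082  1.2501 0.8537] M [ 0.0601 -0.0176  0.0282] w 0.006318413170406289
row [ 1.222  -0.5838 69.2653] [ 0.0053  0.0054 -0.0022]
tab [375.20992647 195.68035517]
tcp [369.2749464  183.08901956]
```

View pics/c3.png

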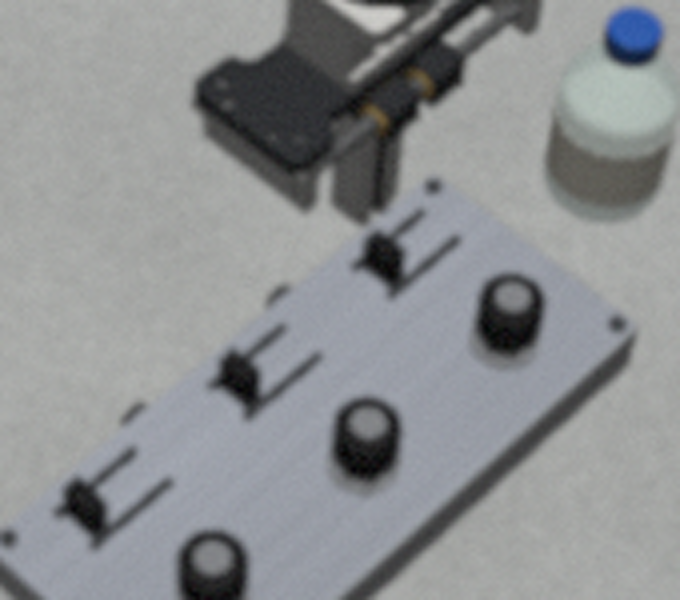

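The left tab is at crop (382,258), i.e. pixel (375,194), which matches the fit. The fingers are shut and above the near-right of the tab. Going down.

```bash
python3 -m handwheel '[[1,-1,30,0,0.005,0],[1,-1,50,0,0.005,0],[1,-1,67,0,0.005,0],[1,-1,67,0,0.005,0],[1,-1,67,0,0.005,0]]' 0;  python3 -m handwheel '[[0,3,0,0,0,0],[0,6,0,0,0,0],[0,9,0,0,0,0],[0,12,0,0,0,0],[0,15,0,0,0,0],[0,15,0,0,0,0]]';  python3 to.py .5574 .1602 .052 79.85
```

```text
clock: 28.25
tcp_pos: [0.552, 0.1249, 0.0552]
eef_rot: [0.09, 0.996, 0.003, 0.001]
force: [0.1, -1.0, 0.8]
grip_width: 0.0006
clock: 28.75
tcp_pos: [0.5551, 0.1403, 0.0558]
eef_rot: [0.09, 0.996, 0.003, 0.001]
force: [0.4, -0.5, -0.1]
grip_width: 0.0005
tcp [0.5551 0.1403 0.0558] yaw 79.72871047625179 t 28.75 q [ 0.0469  0.2474  1.8535  0.0061  1.0373 -1.3478] F [ 0.4042 -0.5021 -0.057 ] M [-0.0119 -0.0286 -0.0175] w 0.0004545170956709743
row [ 1.2884 20.0192  3.9128] [ 0.0059  0.0022 -0.0021]
```

```bash
H="python3 -m handwheel"; g(){ egrep 'tcp|force'; }
$H '[[0,4,1,0,0,0],[0,8,2,0,0,0],[0,8,2,0,0,0]]' | g; $H '[[0,4,0,0,0,0],[0,7,0,0,0,0],[0,7,0,0,0,0]]' | g; $H '[[0,3,0,0,0,0],[0,3,0,0,0,0]]' | g;$H '[[0,3,0,0,0,0],[0,3,0,0,0,0]]' | g
```

```text
tcp_pos: [0.5565, 0.1489, 0.0536]
force: [-0.0, 0.3, -0.3]
tcp_pos: [0.5576, 0.1564, 0.0534]
force: [1.0, 0.5, -0.4]
tcp_pos: [0.5581, 0.1598, 0.0533]
force: [0.2, 0.4, 0.1]
tcp_pos: [0.5584, 0.1612, 0.0534]
force: [-2.1, -8.6, 1.8]
```

Stop met at y = 0.161 against a predicted 0.160, with 8.6 N. One firm confirmation push, then I'll retreat and look.

```bash
H="python3 -m handwheel"; g(){ egrep 'tcp|force'; }
$H '[[0,3,0,0,0,0],[0,3,0,0,0,0]]' | g; $H '[[0,-6,0,0,0,0],[0,-6,0,0,0,0],[0,-6,-40,0,0,0],[0,-6,-80,0,0,0],[0,-6,-120,0,0,0],[100,-6,-140,0,0,0],[150,-6,-140,0,0,0],[180,-6,-140,0,0,0],[180,-6,-140,0,0,0]]'
python3 - <<'E'
from h import *
a=cams.camera("scene"); cv2.imwrite("pics/c4.png",cv2.resize(a[130:310,270:450],(600,600),interpolation=cv2.INTER_CUBIC))
for n in ("jar","beaker","bottle","rack"):
    r=cams.tip_of("scene",n)[:1]; print(n,[(x['centre'],round(x['conf'],2)) for x in r])
print("tab left at stop",proj("scene",[(.5606,.1784,.055)])[0])
E
```

```text
tcp_pos: [0.5584, 0.1612, 0.0534]
force: [-3.5, -14.0, 4.0]
clock: 30.5
tcp_pos: [0.393, 0.1854, 0.1926]
eef_rot: [0.088, 0.996, -0.001, -0.0]
force: [0.0, 0.5, 1.7]
grip_width: 0.0005
jar [([131.5, 372.2], 0.74)]
beaker [([332.2, 188.4], 0.87)]
bottle [([173.5, 428.6], 0.84)]
rack [([416.5, 256.7], 0.77)]
tab left at stop [384.66138451 187.89410945]
```

View pics/c4.png

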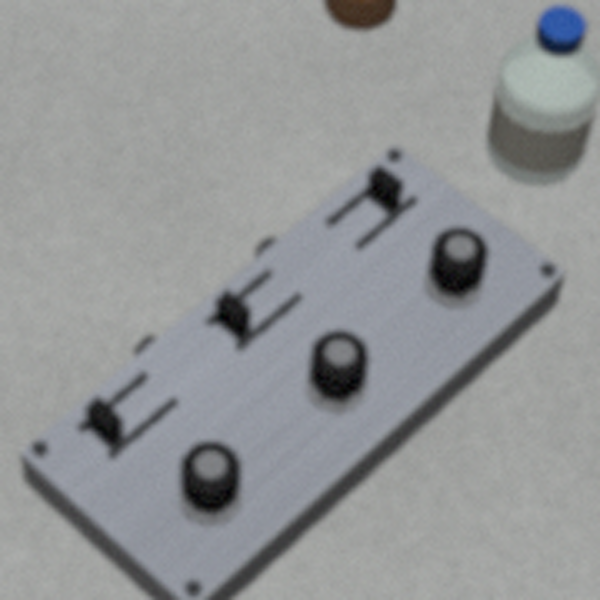

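The left tab is at crop (385,188), i.e. pixel (385,186), at the end of its track. The other two tabs haven't moved, and neither have the bystanders. The arm is clear, so I'm handing in.

```bash
python3 -c "
from station import order,bot
print(order.hand_in(), bot.get_obs()['clock'])"
```

```text
the job is handed in; nothing more can be done
the job is handed in; nothing more can be done
```

The left knob was the loose one. It is now at its home stop and its flag is set, but I drove its plug round by mistake on the way and then turned it back.

**The mistake:** my torque check had the wrong sign, so I did not notice the home stop on the first clockwise turn, after about 0.585 rad. I carried on for about 0.14 rad more of wrist turn at about 0.37 N m. A pull test showed the gripper pads would not slip until about 0.6–0.7 N m. So the plug itself must have turned, by roughly 0.12–0.13 rad.

**The mend:** I turned the knob anticlockwise to its lower stop and drove the plug back about 0.11 rad. I then brought the knob home again in small steps with the check corrected; it stopped at 0.29 N m, below the level that moves the plug. By the stop positions the plug is about 0.01 rad from where it began. That is an inference, as the cameras cannot resolve the hex plug's angle. The plug was therefore forced twice, which the task asked me not to do.

**Last checks:**
- **Flag:** the left tab came up against its stop within 1 mm of the predicted place and held at 14 N. The last picture shows it at the end of its track.
- **Other flags and objects:** the other two flags show no movement. The network positions for the jar, beaker, bottle and rack agree with the first ones to within about 3 pixels.
- **Other knobs:** I did not feel the middle and right knobs, because the left one gave clearly.
- **Finish:** the arm was clear of everything at hand-in, at about 31 s.

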